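# Wake and tare the bench scale

## Task

The scale is asleep with an empty dish on it. Wake it by pressing the green pad on its weighing plate gently down with the fingertips until the plate has clearly sunk, and let the plate spring back up; then press the blue tare key gently all the way down and let it go. Leave the red and yellow keys unpressed, and leave the dish, jar, brass weight and sieve standing where they are; grasp and lift nothing.

Things in the scene. Friction and masses are not known exactly. Their poses are not given: they have to be found in the camera images.
- scale: White bench scale, fixed, 300 (x) x 340 (y) x 55 mm high. Origin: centre of its underside, on the bench; front deck with display and keys at -x (robot side). Metal weighing plate 200 x 300 x 10 mm centred at (+45, 0) mm, its top 74 mm up at rest. Keys stand on the deck (55 mm up) at x = -115, y = -130, -70, -10 mm; their order changes.
- plate (a joint): How far the weighing plate has sunk, m: about 0 to 0.001 at rest, 0.008 at its bottom stop. The plate moves straight down on a spring of 900 N/m: about 4 N more on it sinks it 4 mm, about 7 N reaches the stop; it springs back when let go. The scale wakes at 0.004 or more.
- wake_pad: The green round pad fixed on the weighing plate, 44 mm across, 4 mm thick; origin at the centre of its underside, at (+10, -90) mm in the scale's frame. Stiff rubber: it gives up to 1 mm and takes the plate down with it.
- wake_pad_top (a point): Centre of the green pad's top face, about 78 mm above the bench with the plate at rest.
- blue_key_base: Grey round housing (44 mm across, 12 mm high) of the blue tare key, fixed on the scale's deck; origin at the centre of its underside, 55 mm above the bench.
- blue_key_top (a point): Centre of the top face of the blue tare key, a round spring push key 28 mm across, standing 10 mm above its grey housing; 77 mm above the bench when not pressed; moves with the key.
- blue_key (a joint): How far the blue key is pressed, m: 0 up, 0.006 fully down (straight down). Spring: starts to move at 1.5 N, fully down at 5 N; springs back up.
- red_key (a joint): How far the red key (same make and size as the blue, 60 or 120 mm from it) is pressed, m: 0 up, 0.006 down. Must stay up.
- red_key_top (a point): Centre of the top face of the red key.
- yellow_key (a joint): How far the yellow key (same make and size as the blue, 60 or 120 mm from it) is pressed, m: 0 up, 0.006 down. Must stay up.
- yellow_key_top (a point): Centre of the top face of the yellow key.
- dish: Loose white ceramic dish, 90 mm across the rim, 32 mm high, 0.14 to 0.28 kg, standing on the far left part of the weighing plate, clear of the green pad; origin at the centre of its underside.
- jar: Loose amber jar with black cap, 60 mm across, 100 mm high, on the bench to the right (-y) of the scale; origin at the centre of its underside.
- weight: Loose brass check weight with a knob, 40 mm across, 58 mm high, on the bench to the right (-y) of the scale's front; origin at the centre of its underside.
- sieve: Loose round brass sieve, 150 mm across, 40 mm high, on the bench to the left (+y) of the scale; origin at the centre of its underside.
Not all that is in view belongs to the job. Of the things shaped like the dish, the white one is meant. There is more than one size of the jar; the job needs the larger.

How it is judged:
By the outcome, as a careful person would: the job done as asked, in the order asked, and still so for the second after the job is handed in, with the robot touching nothing.
It also fails if it takes over 45 s, if anything falls off the work surface, if the arm or the gripper's body presses on something with over 40 N, if the wrist force passes 120 N, or if a joint passes its speed limit or range.

## Robot

A 7-joint arm with a two-finger parallel gripper is mounted at the origin on the work surface. World frame = base frame: x ahead of the robot, y to its left, z up, the work surface at z = 0. Lengths are in m, angles in rad, forces in N, time in s.
With the tool pointing down it reaches from about 0.425 to 0.925 m from the base axis. Payload 6.8 kg.
Tool frame: the origin (TCP) lies midway between the tips of the shut fingers; the grasp point (between the pads) lies 19 mm behind it (bot.pinch_z is the distance from the TCP to the grasp point, in m); z points along the fingers, y is the line along which they close (so a half turn about z gives the same grasp; the last joint's range is limited). The gripper opens to 85 mm and grips with 20 to 120 N. Pads are 22 mm wide; open, the fingers measure 114 mm over their backs; the gripper's body (76 mm by 85 mm) begins 54 mm behind the grasp point. The pads swing forward as they close: fully open they stand 13 mm farther back than shut.
Start: joints at [1.202, 0.477, 0.022, 1.555, -0.011, 1.109, -0.083], TCP at [0.174, -0.652, 0.231] pointing down, gripper open.
Joint ranges: [-2.96, 2.96], [-0.34, 2.1], [-1.41, 1.46], [0.24, 2.44], [-1.37, 4.51], [0.17, 1.92], [-2.96, 2.96]. Speed limits (rad/s): [2.39, 2.39, 3.14, 3.14, 3.14, 3.14, 3.14].

## Interface

Orientations are given as a unit quaternion [w, x, y, z].
In Python, from station import bot, imaging gives the robot as it stands. The module is installed in compiled form; this text tells all that it offers.
- The arm moves only by the tool carry_out, never from a script. Its argument "targets" is a list of rows, each a list of 5 numbers: the shift along the tool's x, y, z in cm, then the turn about the tool's z in degrees, then the opening, from -1 (shut) to 1 (fully open). In form: [[x, y, z, yaw, gripper], ...]. A call has 1 to 12 rows; each row shifts and turns the commanded pose from where the row before left it, along the tool's axes as they then stand; what a row does not reach is not made up. A row lasts 1/10 s, in which the tool goes at most 50 mm and 8.59 degrees, less where a joint would pass 70% of its speed; a pose out of reach is approached as far as the arm can. A call is refused whole if a number of a shift passes 5 or a number of a turn 8.59, either way. A call with a gripper value outside its range is refused whole. The fingers move at their own pace and stop on an object; "force" is the grip in N (left out, the last holds). Time passes only in rows, so rows that do not move let the fingers close. It gives the time, the measured TCP pose, the force, the opening and the grip force at its end, in the units of the state.
- bot.get_obs(): the state, without advancing time (a new reading comes with each control period).
- imaging.read_camera(name): name is "scene" or "top" or "wrist"; returns the picture (420x560x3 uint8, red, green, blue); there is no depth.
- imaging.calibration(name): a dict with "fx", "fy", "cx", "cy" (pixels), "extrinsics" (4x4, takes a point from world to camera coordinates). Camera axes: x right, y up, looking along -z (the intrinsics and any distortion apply to the point x, -y, -z); pixel columns grow to the right and rows downward; lengths in m; the calibration is good to about 2 mm. The wrist camera is an equidistant fisheye: a pixel r from the principal point sees the ray r / f radians off the axis. A picture is of the moment at which its call begins: read the wrist's pose just before it. calibration takes no time and is no camera call; for the wrist camera it gives the pose at the moment of the call.
- bot.hand_in(): hands the job in; it is judged then, once.
The state is a dict: "t": time; "q": joint angles; "joint_vel": joint speeds; "joint_torque": joint torques, N m; "eef_pos": TCP position; "tool_rot": TCP orientation; "contact_force": force on the tool from outside, world axes, zero at the start; "torque": the same for the moment, N m; "gripper_width": opening from 0.0 (shut) to 1.0 (fully open); "grasp_force": force on a finger pad.
Only numpy, scipy, OpenCV 4.12 (cv2) and the standard library are available. Lean on these libraries where they do the work, as an engineer would, in place of code of your own. Each camera call takes 0.05 s, during which the arm holds its last target. There are 200 camera calls.

## Working session

There is one attempt and no reset: what is moved stays moved. The work goes in short steps, Python scripts to look and compute and a tool call to move; the robot and the scene stay as the last step left them, time stands still between calls to the robot, and variables do not carry over. Pictures are saved under pics/ and viewed, at most 10 in all, crops included, and the job is handed in when it is done.

Besides the shell and the picture viewer there is one more tool, called in YAML: its name, and indented under it one key for each argument. carry_out: Moves the arm, as the interface text tells. Its arguments: {"type":"object","properties":{"targets":{"type":"array"},"force":{"type":"number"}},"required":["targets"]}

```bash
mkdir -p pics
python3 - <<'E'
from station import bot, imaging
import cv2
o=bot.get_obs();print(o['t'],o['eef_pos'],o['tool_rot'],o['contact_force'],o['gripper_width'])
for n in('top','scene'):
    cv2.imwrite(f'pics/{n}.png',imaging.read_camera(n)[:,:,::-1]);c=imaging.calibration(n);print(n,c)
E
```

```text
0.0 [ 0.17384414 -0.65160297  0.23033379] [-8.94355561e-04  9.91509294e-01  1.30032593e-01 -2.11696912e-04] [ 0.01930802 -0.50429424  0.12462853] 0.999950331960896
top {'fx': 513.333803573916, 'fy': 513.333803573916, 'cx': 277.6680303548651, 'cy': 210.54154632484534, 'extrinsics': array([[ 0.00360257, -0.99998337, -0.00450412,  0.04633186],
       [ 0.99718158,  0.00325487,  0.07495534, -0.62743236],
       [-0.07493943, -0.00476145,  0.99717672, -1.11110031],
       [ 0.        ,  0.        ,  0.        ,  1.        ]])}
scene {'fx': 538.0407971517935, 'fy': 538.0407971517935, 'cx': 287.6928472999811, 'cy': 214.5967686203464, 'extrinsics': array([[-0.14363008,  0.98957938,  0.01015157,  0.02437847],
       [-0.54003672, -0.08697004,  0.83713592,  0.29049779],
       [ 0.82929533,  0.11475567,  0.54690072, -1.93294322],
       [ 0.        ,  0.        ,  0.        ,  1.        ]])}
```

View pics/top.png

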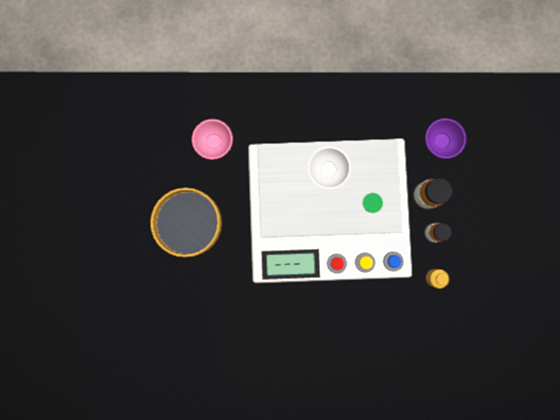

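View pics/scene.png

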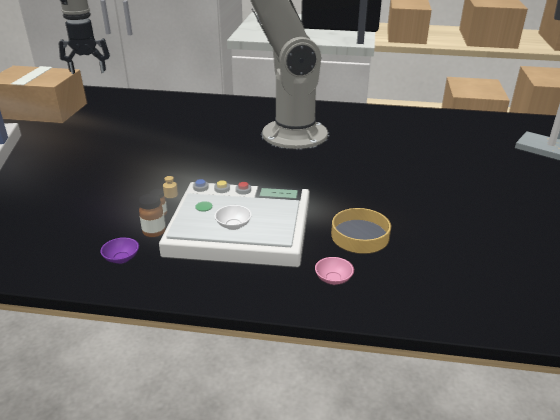

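The top view shows the green pad at (372,203). The keys are red (337,263), yellow (366,262) and blue (394,261), and the white dish is at (329,168). Round, similarly coloured candidates are the blue key (394,261), purple bowl (445,138), green pad (372,203) and green display (290,264). I choose the round green disc on the plate and the blue key at the right end of the row. Next I measure both and check them in a crop.

```bash
cat > h.py <<'E'
from station import bot, imaging
import cv2, numpy as np
from scipy.spatial.transform import Rotation as R
def blob(im,hue,box):
    h=cv2.cvtColor(im,cv2.COLOR_RGB2HSV); m=cv2.inRange(h,(hue[0],130,60),(hue[1],255,255))
    k=np.zeros_like(m);x0,y0,x1,y1=box;k[y0:y1,x0:x1]=m[y0:y1,x0:x1]
    c=max(cv2.findContours(k,cv2.RETR_EXTERNAL,cv2.CHAIN_APPROX_NONE)[0],key=cv2.contourArea)
    (u,v),ax,_=cv2.fitEllipse(c); return u,v,ax
def ray(c,u,v,z):
    E=c['extrinsics'];d=E[:3,:3].T@np.array([(u-c['cx'])/c['fx'],-(v-c['cy'])/c['fy'],-1]);o=-E[:3,:3].T@E[:3,3]
    return o+d*(z-o[2])/d[2]
E
python3 - <<'E'
from h import *
S={'top':dict(green=((45,85),(350,185,395,225)),blue=((100,125),(380,245,410,280)),yellow=((20,32),(352,245,380,280)),red=((0,8),(322,245,352,280))),
'scene':dict(green=((45,85),(190,195,220,215)),blue=((105,125),(190,175,212,192)),yellow=((18,30),(213,176,232,192)),red=((0,8),(234,178,253,194)))}
for n in S:
    im=cv2.imread(f'pics/{n}.png')[:,:,::-1].copy();c=imaging.calibration(n)
    for k,(h,b) in S[n].items():
        u,v,ax=blob(im,h,b);print(n,k,round(u,1),round(v,1),np.round(ax,1),np.round(ray(c,u,v,.078 if k=='green' else .077),4))
im=cv2.imread('pics/top.png')[180:300,310:470];cv2.imwrite('pics/crop.png',cv2.resize(im,None,fx=4,fy=4,interpolation=cv2.INTER_CUBIC))
o=bot.get_obs();print(R.from_quat(o['tool_rot'],scalar_first=True).as_matrix().round(3))
E
```

```text
top green 372.4 202.4 [17.9 18.1] [ 0.641  -0.1511  0.078 ]
top blue 394.2 261.1 [11.7 12.1] [ 0.5182 -0.1955  0.077 ]
top yellow 365.7 262.1 [12.1 12.4] [ 0.5158 -0.1361  0.077 ]
top red 337.1 263.2 [11.9 12.2] [ 0.5133 -0.0762  0.077 ]Traceback (most recent call last):
  File "<stdin>", line 7, in <module>
  File "h.py", line 7, in blob
    c=max(cv2.findContours(k,cv2.RETR_EXTERNAL,cv2.CHAIN_APPROX_NONE)[0],key=cv2.contourArea)
ValueError: max() iterable argument is empty
```

Run:
```python
from h import *
im=cv2.imread('pics/top.png')[180:300,310:470];cv2.imwrite('pics/crop.png',cv2.resize(im,None,fx=4,fy=4,interpolation=cv2.INTER_CUBIC))
o=bot.get_obs();M=R.from_quat(o['tool_rot'],scalar_first=True).as_matrix();print(M.round(4))
print((M.T@(np.array([.641,-.1508,.12])-o['eef_pos'])*100).round(2))
```

```text
[[ 9.662e-01  2.578e-01 -5.000e-04]
 [ 2.578e-01 -9.662e-01  1.600e-03]
 [-1.000e-04 -1.600e-03 -1.000e+00]]
[ 58.04 -36.33  11.1 ]
```

View pics/crop.png

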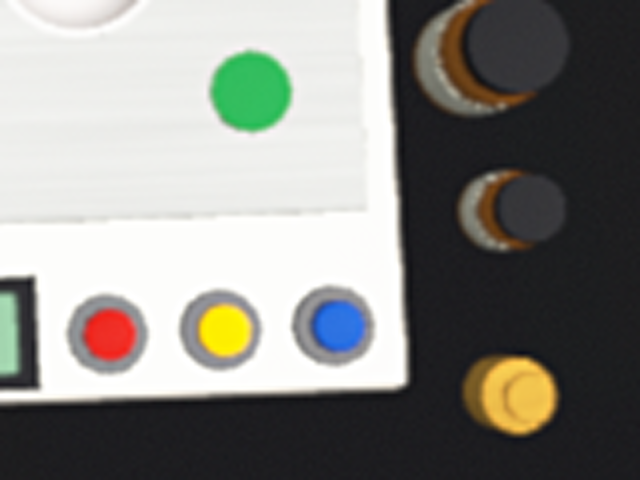

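The crop shows the green pad at (250,91) and the blue key at (338,325), at the right end of the row. Both are clear of the jars and the brass weight. I start the transit high with the fingers shut.

carry_out:
  targets:
    - [3.2,-2,0,0,-1]
    - [3.2,-2,0,0,-1]
    - [3.2,-2,0,0,-1]
    - [3.2,-2,0,0,-1]
    - [3.2,-2,0,0,-1]
    - [3.2,-2,0,0,-1]
    - [3.2,-2,0,0,-1]
    - [3.2,-2,0,0,-1]
    - [3.2,-2,0,0,-1]
    - [3.2,-2,0,0,-1]
    - [3.2,-2,0,0,-1]
    - [3.2,-2,0,0,-1]

```text
t: 1.3
eef_pos: [0.4838, -0.32, 0.231]
tool_rot: [-0.0, 0.992, 0.13, -0.0]
contact_force: [-0.3, -0.8, 0.5]
gripper_width: -0.005
grasp_force: 0.0
```

carry_out:
  targets:
    - [3.2,-2,0,0,-1]
    - [3.2,-2,0,0,-1]
    - [3.2,-2,0,0,-1]
    - [3.2,-2,0,0,-1]
    - [3.2,-2,0,0,-1]
    - [3.2,-2,0,0,-1]
    - [0,0,0,0,-1]
    - [0,0,0,0,-1]
    - [0,0,0,0,-1]

```text
t: 2.2
eef_pos: [0.6368, -0.1573, 0.2309]
tool_rot: [0.0, 0.992, 0.129, -0.001]
contact_force: [-0.1, -1.2, 0.0]
gripper_width: 0.001
grasp_force: 0.0
```

Run:
```python
from h import *
o=bot.get_obs();M=R.from_quat(o['tool_rot'],scalar_first=True).as_matrix();print(o['t'],o['eef_pos'],M.round(3),o['contact_force'],o['gripper_width'])
print((M.T@(np.array([.641,-.1508,.09])-o['eef_pos'])*100).round(2))
cv2.imwrite('pics/w1.png',imaging.read_camera('wrist')[:,:,::-1])
```

```text
2.2 [ 0.63681343 -0.15734613  0.23086079] [[ 0.967  0.256 -0.001]
 [ 0.256 -0.967 -0.001]
 [-0.001  0.    -1.   ]] [-6.32648678e-02 -1.19539545e+00  2.14926312e-04] 0.0010069687681778944
[ 0.59 -0.53 14.08]
```

View pics/w1.png

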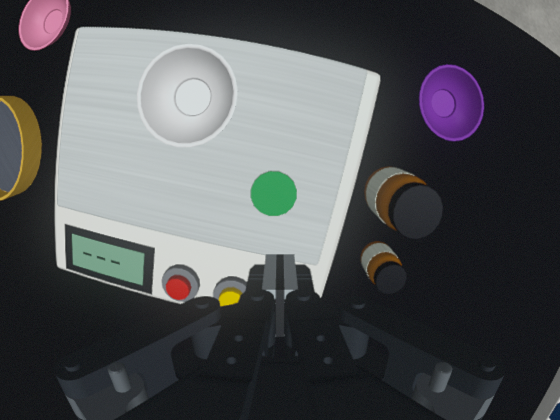

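The wrist view shows the shut fingertips at about (280,260). The green pad is ahead at (273,193), displaced by the camera's parallax, and the dish is well clear at (190,95). Next I correct the position and descend to about 10 mm above the pad.

carry_out:
  targets:
    - [0.6,-0.5,3,0,-1]
    - [0,0,4,0,-1]
    - [0,0,4,0,-1]
    - [0,0,2,0,-1]
    - [0,0,1,0,-1]
    - [0,0,0,0,-1]
    - [0,0,0,0,-1]

```text
t: 2.95
eef_pos: [0.643, -0.1503, 0.0927]
tool_rot: [0.0, 0.992, 0.13, 0.001]
contact_force: [-0.1, -0.8, 0.8]
gripper_width: -0.0
grasp_force: 0.0
```

Run:
```python
from h import *
print(bot.get_obs()['eef_pos'],bot.get_obs()['contact_force'])
n='wrist';c=imaging.calibration(n);im=imaging.read_camera(n)
cv2.imwrite('pics/w2.png',im[:,:,::-1])
u,v,ax=blob(im,(45,85),(180,100,380,420));E=c['extrinsics']
print(u,v,ax)
p=np.array([u-c['cx'],v-c['cy']]);r=np.hypot(*p);t=r/c['fx'];d=np.array([np.sin(t)*p[0]/r,-np.sin(t)*p[1]/r,-np.cos(t)])
d=E[:3,:3].T@d;o=-E[:3,:3].T@E[:3,3];print(o+d*(.078-o[2])/d[2])
```

```text
[ 0.64298345 -0.15026108  0.0926702 ] [-0.05828401 -0.84679268  0.80103658]
278.2596740722656 258.62042236328125 (64.99471282958984, 74.6315689086914)
[ 0.64131728 -0.14916995  0.078     ]
```

View pics/w2.png

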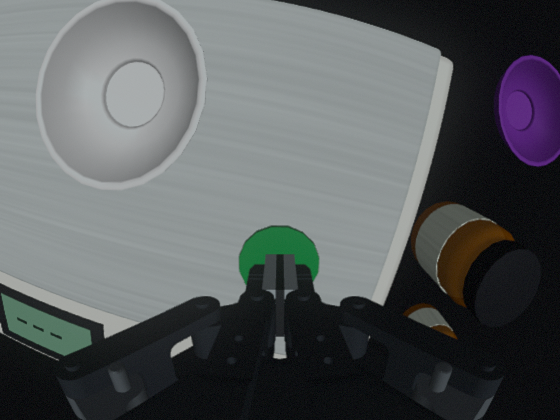

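The fingertips at about (280,270) lie within the green pad centred at (278,258), and the dish and jars are well clear. Now I press slowly.

carry_out:
  targets:
    - [0,0,0.6,0,-1]
    - [0,0,0.4,0,-1]
    - [0,0,0.2,0,-1]
    - [0,0,0.2,0,-1]
    - [0,0,0.2,0,-1]
    - [0,0,0,0,-1]
    - [0,0,0,0,-1]

```text
t: 3.7
eef_pos: [0.6422, -0.1494, 0.0755]
tool_rot: [-0.0, 0.992, 0.13, -0.0]
contact_force: [-2.4, -0.2, 3.0]
gripper_width: -0.0
grasp_force: 1.3
```

carry_out:
  targets:
    - [0,0,0.1,0,-1]
    - [0,0,0.1,0,-1]
    - [0,0,0.1,0,-1]
    - [0,0,0.1,0,-1]
    - [0,0,0,0,-1]
    - [0,0,0,0,-1]

```text
t: 4.3
eef_pos: [0.6422, -0.1495, 0.0715]
tool_rot: [0.0, 0.992, 0.13, -0.0]
contact_force: [-3.3, 0.5, 5.6]
gripper_width: -0.003
grasp_force: 2.9
```

carry_out:
  targets:
    - [0,0,0.1,0,-1]
    - [0,0,0,0,-1]
    - [0,0,0,0,-1]
    - [0,0,0,0,-1]

```text
t: 4.7
eef_pos: [0.6422, -0.1495, 0.0707]
tool_rot: [0.0, 0.992, 0.13, -0.0]
contact_force: [-3.2, 0.2, 7.3]
gripper_width: -0.002
grasp_force: 3.2
```

Run:
```python
from h import *
a=imaging.read_camera('scene')[160:280,100:340];cv2.imwrite('pics/s2.png',cv2.resize(a,None,fx=3,fy=3,interpolation=cv2.INTER_CUBIC)[:,:,::-1])
```

```text
(no output)
```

View pics/s2.png

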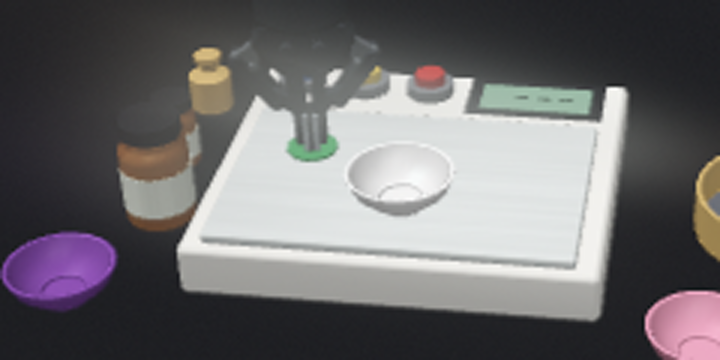

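The fingers press the green pad at (312,146) and the plate is visibly sunk, with force near 7 N. The dish is still standing. Next I release straight up.

carry_out:
  targets:
    - [0,0,-0.2,0,-1]
    - [0,0,-0.3,0,-1]
    - [0,0,-0.5,0,-1]
    - [0,0,-2,0,-1]
    - [0,0,-3,0,-1]
    - [0,0,0,0,-1]
    - [0,0,0,0,-1]

```text
t: 5.45
eef_pos: [0.6429, -0.1496, 0.131]
tool_rot: [0.0, 0.992, 0.13, 0.001]
contact_force: [0.1, 0.8, -1.3]
gripper_width: 0.0
grasp_force: 0.0
```

Run:
```python
from h import *
o=bot.get_obs();M=R.from_quat(o['tool_rot'],scalar_first=True).as_matrix();print(o['t'],o['eef_pos'],o['contact_force'])
print((M.T@(np.array([.5182,-.1955,.092])-o['eef_pos'])*100).round(2))
a=imaging.read_camera('scene')[160:280,100:340];cv2.imwrite('pics/s3.png',cv2.resize(a,None,fx=3,fy=3,interpolation=cv2.INTER_CUBIC)[:,:,::-1])
```

```text
5.45 [ 0.64292443 -0.14959541  0.13100574] [ 0.05230895  0.80346289 -1.32926862]
[-13.24   1.22   3.88]
```

View pics/s3.png

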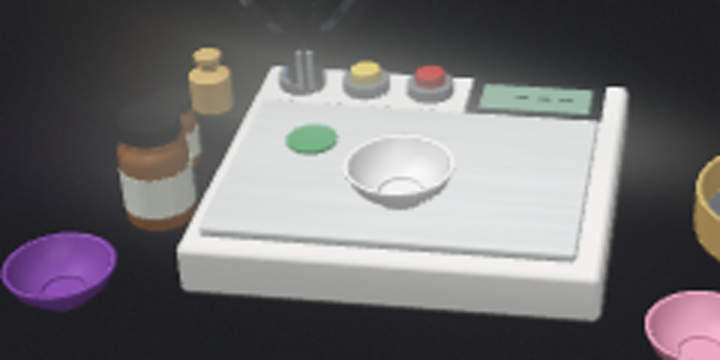

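The plate is back up: the pad is at (312,138) against 146 when pressed, and the dish stands unchanged. Next I move above the blue key.

carry_out:
  targets:
    - [-3.3,0.3,0,0,-1]
    - [-3.3,0.3,0,0,-1]
    - [-3.3,0.3,0,0,-1]
    - [-3.3,0.3,0,0,-1]
    - [0,0,1,0,-1]
    - [0,0,1.9,0,-1]
    - [0,0,1,0,-1]
    - [0,0,0,0,-1]
    - [0,0,0,0,-1]

```text
t: 6.4
eef_pos: [0.5181, -0.1947, 0.0909]
tool_rot: [-0.0, 0.991, 0.13, -0.0]
contact_force: [0.0, 0.1, 0.6]
gripper_width: -0.001
grasp_force: 0.0
```

Run:
```python
from h import *
o=bot.get_obs();M=R.from_quat(o['tool_rot'],scalar_first=True).as_matrix();print(o['t'],o['eef_pos'],o['contact_force'])
print((M.T@(np.array([.5182,-.1955,.077])-o['eef_pos'])*100).round(2))
cv2.imwrite('pics/w3.png',imaging.read_camera('wrist')[:,:,::-1])
```

```text
6.4 [ 0.51807551 -0.19467774  0.09090326] [0.00316295 0.11017665 0.63335324]
[-0.01  0.08  1.39]
```

View pics/w3.png

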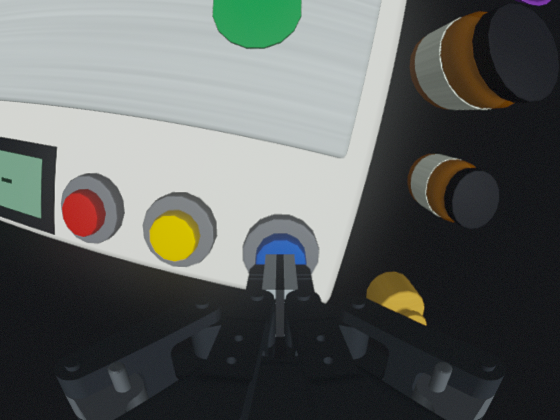

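The fingertips at (280,265) are centred on the blue key, with yellow at (175,237) and the brass weight at (395,300) clear. I press down slowly.

carry_out:
  targets:
    - [0,0.1,0.7,0,-1]
    - [0,0,0.4,0,-1]
    - [0,0,0.2,0,-1]
    - [0,0,0.2,0,-1]
    - [0,0,0.2,0,-1]
    - [0,0,0.1,0,-1]
    - [0,0,0.1,0,-1]
    - [0,0,0,0,-1]
    - [0,0,0,0,-1]

```text
t: 7.35
eef_pos: [0.518, -0.1961, 0.0724]
tool_rot: [0.0, 0.992, 0.13, -0.0]
contact_force: [-1.2, 0.3, 4.1]
gripper_width: 0.005
grasp_force: 2.0
```

carry_out:
  targets:
    - [0,0,0.1,0,-1]
    - [0,0,0.1,0,-1]
    - [0,0,0,0,-1]
    - [0,0,0,0,-1]

```text
t: 7.75
eef_pos: [0.518, -0.1961, 0.071]
tool_rot: [0.0, 0.992, 0.13, -0.0]
contact_force: [-4.7, 1.4, 11.4]
gripper_width: -0.002
grasp_force: 5.7
```

The key is bottomed: the tip is at 71 mm and the force rises steeply. I release it.

carry_out:
  targets:
    - [0,0,-0.2,0,-1]
    - [0,0,-0.3,0,-1]
    - [0,0,-0.5,0,-1]
    - [0,0,-2,0,-1]
    - [0,0,-4,0,-1]
    - [0,0,-4,0,-1]
    - [0,0,-4,0,-1]
    - [0,0,0,0,-1]
    - [0,0,0,0,-1]

```text
t: 8.65
eef_pos: [0.5188, -0.1963, 0.2213]
tool_rot: [0.001, 0.992, 0.13, 0.001]
contact_force: [-0.4, 0.5, -1.3]
gripper_width: 0.0
grasp_force: 0.0
```

Run:
```python
from h import *
a=imaging.read_camera('scene')[150:290,90:410];cv2.imwrite('pics/s4.png',cv2.resize(a,None,fx=2.5,fy=2.5,interpolation=cv2.INTER_CUBIC)[:,:,::-1])
```

```text
(no output)
```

View pics/s4.png

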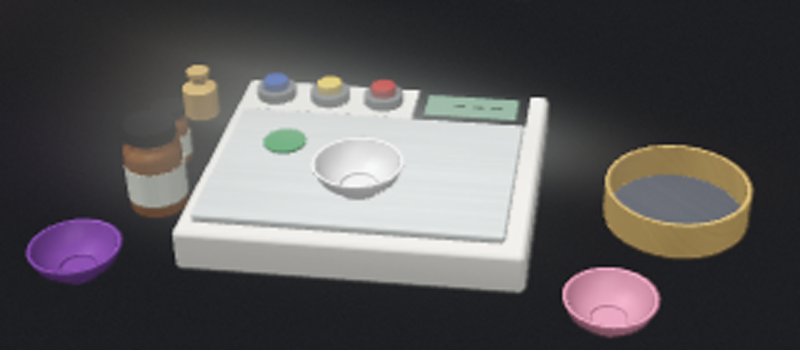

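All three keys stand up (blue at (276,84)), the plate is up, and everything else is in place with the arm clear.

```bash
python3 -c "
from station import bot
print(bot.hand_in())"
```

```text
the job is handed in; nothing more can be done
None
```

I pressed the green pad until the plate had clearly sunk and let it spring back, then pressed the blue tare key fully down and released it, touching nothing else; the job is handed in, though the display still read "---" and no verdict came back.

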